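# Raise the spice bay's sash to its stop and put the jar away

## Task

Raise the counterbalanced glass sash of the spice bay by pushing up under its lip until the lip bears firmly on the rubber buffer of the height stop, and keep it pressed there for a second with about 10 N, well below 20 N, which would damage the stop. Leave the sash up at the stop, then put the lidded white jar away: upright on the worktop inside the bay, wholly behind the glass, without tipping it. Leave the glass shaker and the grinder where they stand.

Things in the scene. Friction and masses are not known exactly. Their poses are not given: they have to be found in the camera images.
- bay: Fixed ash bay, open top and back, no sill. Origin: worktop, mid bay; x from the robot side into the bay, y left. Jambs 24x20x430 mm at x -65 to -41, y +-132, head bar on top (to 448); side panels 12 mm thick, 200 tall at y +-132, to x 90. Inner width 244. Back rail 25 high, inner face x 78. Hook rail with hanging spoons outside the right panel, out to y -170.
- sash: Aluminium-framed glass sash before the jambs; slides up and down, axes as the bay's. Origin: middle of its lip's front lower edge, bay x -100 mm. Lip: flat bar x 0 to 27, y -140 to 140, z 0 to 20 mm; glass above it at x 19 to 29, to z 180. Counterbalanced: about 2 to 5 N moves it up, 1 to 4 N down, it stays where left. Lip underside starts 50 to 80 mm above the worktop.
- sash_ear (a point): Centre of the top face of the lip's left ear (sash y 140 to 190 mm, 24 mm deep, as thick as the lip), the part that meets the buffer; 20 mm above the sash's origin.
- stop: Height stop: dark steel clamp 50 x 40 x 14 mm on the left jamb. Origin: centre of its underside, at bay x -90, y 168 mm, 250 to 285 mm above the worktop. Below it a screw spindle carries a sprung rubber buffer, 20 mm diameter; its lower face hangs 20 to 30 mm under this origin, differently each time and not measured: feel for it. The buffer yields 1 mm per 8 N; over 20 N damages it.
- jar: Lidded white ceramic jar, one rigid piece, 0.3 kg, origin at the centre of its underside, z up. Body 62 mm diameter up to 71 mm; lid 64 mm diameter at 71 to 76 mm; round knob 24 mm diameter at 85 to 96 mm (top). Stands on the worktop in front of the bay at the start, and can be slid on it (2 N or so).
- shaker: Empty glass shaker, 54 mm diameter at the rim, 90 mm tall, origin at the centre of its underside; stands beside the bay's left front; leave alone.
- grinder: Cast aluminium grinder, 60 mm diameter, 128 mm tall, origin at the centre of its underside; stands beside the bay's right front; leave alone.
There are look-alikes about, which are no part of the job. Leave any green, purple or yellow look-alike of the jar alone.

How it is judged:
On the way, in this order (a step that is already met when the one before it is completed fails the run):
1. the sash is pressed up against the stop's buffer with more than 5 N for 0.4 s (contact force between sash and stop above 5 N), for 0.4 s.
2. the jar stands upright inside the bay, wholly behind the glass (x of jar in the frame of bay between -0.036 and 0.06 m and y of jar in the frame of bay between -0.1 and 0.1 m and height (world z) of jar below 0.006 m and angle between jar's own z axis and vertical below 0.1 rad), for 0.2 s.
At the end, for the whole second after the job is handed in: The sash stays up, its lip's underside at most 58 mm below the clamp's underside (40 to 50 mm is touching the buffer). The jar stands upright (0.1 rad) at rest on the worktop in the bay, its centre from 36 mm before to 60 mm behind the bay's origin, within 100 mm of its middle line (all of step 2 and z of sash in the frame of stop above -0.058 m and linear speed of each of jar, sash below 0.01 m/s).
It fails at once if the sash is pressed on the stop's buffer with more than 20 N (contact force between sash and stop above 20 N).
It fails at once if the jar is tipped by more than 0.4 rad (angle between jar's own z axis and vertical above 0.4 rad).
It fails at once if the glass shaker is moved by more than 15 mm (distance of shaker from where it was at the start of the episode above 0.015 m).
It fails at once if the grinder is moved by more than 15 mm (distance of grinder from where it was at the start of the episode above 0.015 m).
It also fails if it takes over 72 s, if anything falls off the work surface, if the arm or the gripper's body presses on something with over 40 N, if the wrist force passes 120 N, or if a joint passes its speed limit or range.

## Robot

A 7-joint arm with a two-finger parallel gripper is mounted at the origin on the work surface. World frame = base frame: x ahead of the robot, y to its left, z up, the work surface at z = 0. Lengths are in m, angles in rad, forces in N, time in s.
With the tool pointing down it reaches from about 0.425 to 0.875 m from the base axis. Payload 4.7 kg.
Tool frame: the origin (TCP) lies midway between the tips of the shut fingers; the grasp point (between the pads) lies 19 mm behind it; z points along the fingers, y is the line along which they close (so a half turn about z gives the same grasp; the last joint's range is limited). The gripper opens to 87 mm and grips with 3 to 60 N. Pads are 19 mm wide; open, the fingers measure 117 mm over their backs; the gripper's body (75 mm by 190 mm) begins 51 mm behind the grasp point.
Start: joints at [1.132, 0.321, -0.07, 1.45, 0.023, 1.371, -0.057], TCP at [0.284, -0.585, 0.223] pointing down, gripper open.
Joint ranges: [-2.86, 2.86], [-0.3, 2.09], [-1.38, 1.24], [0.06, 2.45], [-1.56, 4.7], [0.09, 2.05], [-2.69, 2.69]. Speed limits (rad/s): [2.57, 2.57, 3.14, 3.14, 3.14, 3.14, 3.14].

## Interface

Orientations are given as a rotation vector (axis times angle).
In Python, from bench import ctrl gives the robot as it stands. The module is installed in compiled form; this text tells all that it offers.
- The arm moves only by the shell command python3 -m handwheel 'ROWS' [FORCE]. ROWS is JSON, a list of rows, each a list of 7 numbers: the finger opening in m, from 0 to 0.087, then the shift along the tool's x, y, z in m, then the turn, a rotation vector about the tool's x, y, z in degrees. A call has 1 to 12 rows; each row shifts and turns the commanded pose from where the row before left it, along the tool's axes as they then stand; what a row does not reach is not made up. A row lasts 1/8 s, in which the tool goes at most 62.5 mm and 10.7 degrees, less where a joint would pass 70% of its speed; a pose out of reach is approached as far as the arm can. A call is refused whole if a number of a shift passes 0.0625 or a number of a turn 10.7, either way. A call with a gripper value outside its range is refused whole. The fingers move at their own pace and stop on an object; FORCE is the grip in N (left out, the last holds). Time passes only in rows, so rows that do not move let the fingers close. It gives the time, the measured TCP pose, the force, the opening and the grip force at its end, in the units of the state.
- ctrl.get_state(): the state, without advancing time (a new reading comes with each control period).
- ctrl.get_image(name): name is "side" or "top" or "wrist"; returns (picture, depth): 400x640x3 uint8, blue, green, red; 400x640 float32, m along the optical axis (not along the pixel's ray), 0 where there is no reading.
- ctrl.camera_info(name): a dict with "intrinsics" (3x3 intrinsics, pixels), "D" ([k1, k2, p1, p2, k3] as OpenCV has them; the pictures are not rectified), "R" (3x3) and "t" (3): a world point X has camera coordinates R X + t. Camera axes: x right, y down, z forward; pixel columns grow to the right and rows downward; lengths in m; the calibration is good to about 2 mm. A picture is of the moment at which its call begins: read the wrist's pose just before it. camera_info takes no time and is no camera call; for the wrist camera it gives the pose at the moment of the call.
- ctrl.close_job(): hands the job in; it is judged then, once.
The state is a dict: "time": time; "joint_positions": joint angles; "qd": joint speeds; "joint_torque": joint torques, N m; "position": TCP position; "tool_rot": TCP orientation; "ft_force": force on the tool from outside, world axes, zero at the start; "torque": the same for the moment, N m; "grip_width": opening from 0.0 (shut) to 1.0 (fully open); "grip_force": force on a finger pad.
Only numpy, scipy, OpenCV 4.12 (cv2) and the standard library are available. Lean on these libraries where they do the work, as an engineer would, in place of code of your own. Each camera call takes 0.05 s, during which the arm holds its last target. There are 200 camera calls.

## Working session

There is one attempt and no reset: what is moved stays moved. The work goes in short steps, Python scripts to look and compute and a shell command to move; the robot and the scene stay as the last step left them, time stands still between calls to the robot, and variables do not carry over. Pictures are saved under pics/ and viewed, at most 11 in all, crops included, and the job is handed in when it is done.

```bash
mkdir -p pics; cat > h.py <<'E'
import numpy as np, cv2, pickle
from bench import ctrl
def grab(n,tag):
    ci=ctrl.camera_info(n); im,d=ctrl.get_image(n)
    cv2.imwrite(f'pics/{tag}.png',im); pickle.dump((ci,im,d),open(f'pics/{tag}.pkl','wb'))
    return ci,im,d
def load(tag): return pickle.load(open(f'pics/{tag}.pkl','rb'))
def ray(ci,u,v):
    K=np.array(ci['intrinsics']);R=np.array(ci['R']);t=np.array(ci['t'])
    p=cv2.undistortPoints(np.array([[[u,v]]],float),K,np.array(ci['D'],float))[0,0]
    return -R.T@t, R.T@np.array([p[0],p[1],1])
def onz(ci,u,v,z):
    o,d=ray(ci,u,v); return o+d*(z-o[2])/d[2]
def dep(ci,d,u,v):
    o,r=ray(ci,u,v); return o+r*d[int(round(v)),int(round(u))]
def tri(a,b):
    (o1,d1),(o2,d2)=a,b
    s=np.linalg.lstsq(np.c_[d1,-d2],o2-o1,rcond=None)[0]
    p,q=o1+s[0]*d1,o2+s[1]*d2
    return (p+q)/2,np.linalg.norm(p-q)
E
python3 - <<'E'
from h import *
np.set_printoptions(precision=4,suppress=True)
for n in('side','top'):
    ci,im,d=grab(n,n+'0'); print(n,-np.array(ci['R']).T@ci['t'],np.array(ci['R'])[2],(d>0).mean())
s=ctrl.get_state();print(s)
E
```

```text
side [0.3261 0.9808 0.7269] [ 0.2058 -0.849  -0.4867] 0.995984375
top [0.3416 0.0642 1.2559] [ 0.1802 -0.0082 -0.9836] 0.99616015625
{'time': 0.1, 'joint_positions': array([ 1.1321,  0.3217, -0.0701,  1.4515,  0.0226,  1.3708, -0.0569]), 'qd': array([-0.0004,  0.0009,  0.0005, -0.001 ,  0.0002, -0.001 , -0.0008]), 'joint_torque': array([  0.0001, -49.257 ,  -0.4055, -31.3399,  -0.0642,   0.0395,
         0.0001]), 'position': array([ 0.2841, -0.5841,  0.2216]), 'tool_rot': array([-3.0598, -0.7048,  0.0008]), 'ft_force': array([ 0.4284, -0.0537, -1.0151]), 'torque': array([ 0.0068, -0.0284, -0.0023]), 'grip_force': 0.0, 'grip_width': 0.996905898681854}
```

View pics/side0.png

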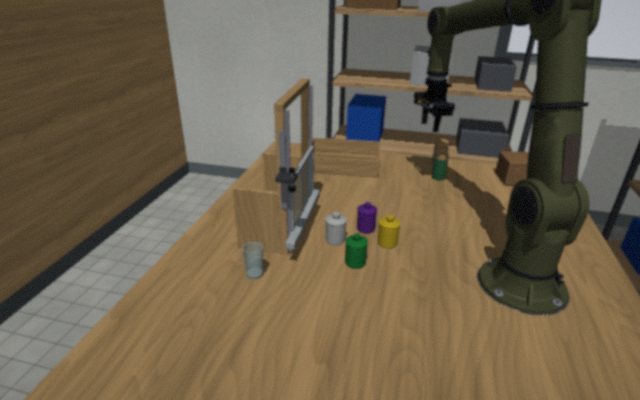

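View pics/top0.png

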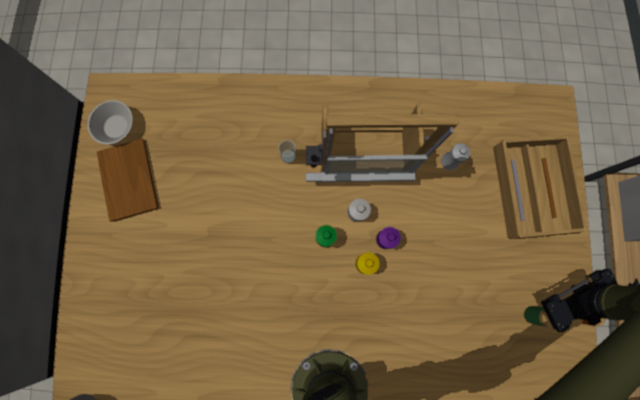

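Side view: the white lidded jar is at (336,228). The look-alikes are purple (367,217), green (356,250) and yellow (389,232). The shaker is at (254,259), and the sash lip runs from (291,242) to (318,193). 
Top view: the jar is at (360,209), the lip runs from (306,177) to (414,177), the stop clamp is at (315,155), the shaker at (288,152) and the grinder at (458,156). Only the (360,209) / (336,228) object is white with a lid and knob, so that is the jar. I'll confirm it in an enlarged crop.

```bash
python3 - <<'E'
from h import *
np.set_printoptions(precision=4,suppress=True)
ct,it,dt=load('top0');cs,is_,ds=load('side0')
cv2.imwrite('pics/ct.png',cv2.resize(it[120:270,275:475],(800,600),interpolation=cv2.INTER_CUBIC))
cv2.imwrite('pics/cs.png',cv2.resize(is_[160:290,230:400],(784,600),interpolation=cv2.INTER_CUBIC))
for n,(u,v) in dict(jar=(360,209),lipL=(310,177),lipR=(410,177),lipM=(360,177),clamp=(315,155),head=(388,128)).items(): print('top',n,dep(ct,dt,u,v))
for n,(u,v) in dict(knob=(336,216),body=(336,232)).items(): print('side',n,dep(cs,ds,u,v))
E
```

```text
top jar [0.3416 0.0642 1.2559]
top lipL [0.6242 0.0676 0.0754]
top lipR [ 0.6308 -0.2333  0.0799]
top lipM [ 0.6266 -0.082   0.0806]
top clamp [0.6284 0.0559 0.2926]
top head [ 0.8057 -0.1802  0.0227]
side knob [ 0.5279 -0.0683  0.0914]
side body [ 0.5219 -0.047   0.0493]
```

View pics/ct.png

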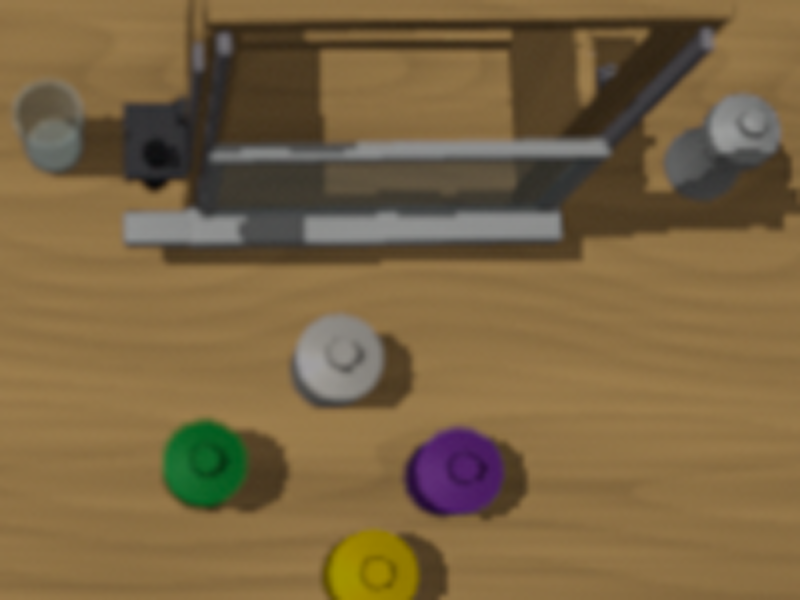

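View pics/cs.png

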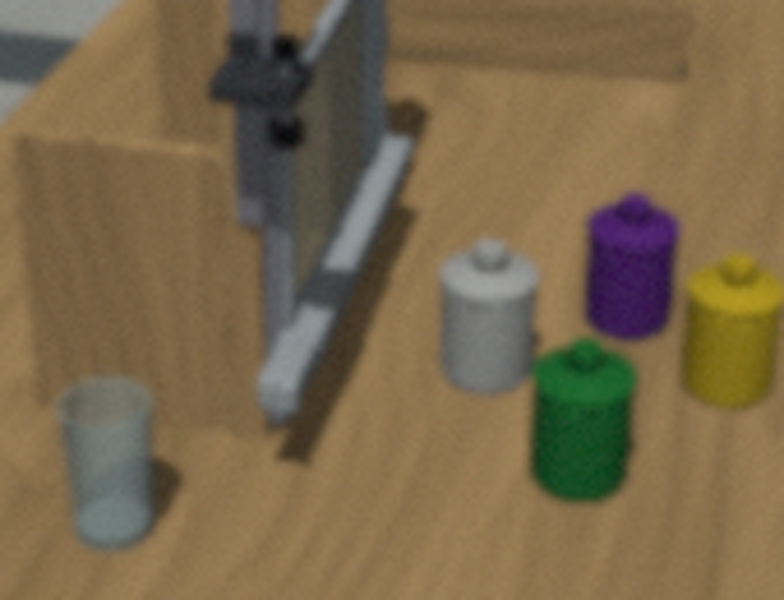

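The crop confirms it: the white lidded jar with a knob is at (360,209) in the top view, and the green, purple and yellow ones are look-alikes. Next I'll measure the positions of the sash, stop, jar and neighbours.

```bash
python3 - <<'E'
from h import *
np.set_printoptions(precision=4,suppress=True)
ct,it,dt=load('top0');cs,is_,ds=load('side0')
def blob(im,lo,hi,roi):
    h=cv2.inRange(cv2.cvtColor(im,cv2.COLOR_BGR2HSV),lo,hi);m=np.zeros_like(h);x0,y0,x1,y1=roi;m[y0:y1,x0:x1]=h[y0:y1,x0:x1]
    n,l,s,c=cv2.connectedComponentsWithStats(m);k=1+np.argmax(s[1:,4]);return s[k],c[k]
for n,lo,hi,rt,rs in (('white',(0,0,110),(180,50,255),(340,190,380,226),(322,207,350,248)),('green',(45,80,30),(85,255,255),(310,220,345,252),(340,230,372,272)),('purple',(120,60,30),(160,255,255),(372,222,408,254),(352,200,382,236)),('yellow',(22,190,60),(35,255,255),(350,248,388,280),(374,210,404,252))):
    st,c1=blob(it,lo,hi,rt);ss,c2=blob(is_,lo,hi,rs); print(n,st,ss,'top c on z=.07',onz(ct,*c1,.07))
# jar knob: triangulate (top crop 343,352 ; side crop 489,253)
k=lambda a,b:(ray(ct,275+a/4,120+b/4),);
pt=(275+(344-1.5)/4,120+(352-1.5)/4); ps=(230+(489-1.5)/4.61,160+(252-1.5)/4.61)
print('knob',tri(ray(ct,*pt),ray(cs,*ps)))
v,u=np.mgrid[165:190,300:420]
P=np.array([dep(ct,dt,a,b) for a,b in zip(u.ravel(),v.ravel())])
L=P[(P[:,2]>.06)&(P[:,2]<.1)]
print('lip n',len(L),L.min(0),L.max(0),np.median(L[:,2]))
for y in np.arange(-.23,.09,.04):
    q=L[abs(L[:,1]-y)<.02]; print(y,len(q),q[:,0].min(),np.median(q[:,0]),q[:,0].max(),np.median(q[:,2]))
# lip front upper corners
a=onz(ct,275+123.5/4,120+242/4,.079);b=onz(ct,275+560/4,120+240/4,.079);print(a,b,np.linalg.norm(a-b),np.degrees(np.arctan2(b[0]-a[0],a[1]-b[1])))
# ear end lower-front corner side view crop (270,415), upper (262,380)
print('side ear',dep(cs,ds,230+275/4.61,160+390/4.61))
v,u=np.mgrid[140:170,300:330]
P=np.array([dep(ct,dt,a,b) for a,b in zip(u.ravel(),v.ravel())]);C=P[(P[:,2]>.27)&(P[:,2]<.32)]
print('clamp',len(C),C.min(0),C.max(0),np.median(C,0))
v,u=np.mgrid[140:172,440:475]
P=np.array([dep(ct,dt,a,b) for a,b in zip(u.ravel(),v.ravel())]);C=P[(P[:,2]>.05)&(P[:,2]<.16)]
print('grinder',len(C),C.min(0),C.max(0))
E
```

```text
white [348 199  23  21 351] [326 212  21  33 412] top c on z=.07 [ 0.5313 -0.0809  0.07  ]
green [316 225  21  22 358] [345 234  23  34 626] top c on z=.07 [0.4503 0.0172 0.07  ]
purple [377 227  24  22 413] [357 202  20  31 491] top c on z=.07 [ 0.4477 -0.1681  0.07  ]
yellow [356 252  24  23 422] [379 216  20  32 501] top c on z=.07 [ 0.3723 -0.1059  0.07  ]
knob (array([ 0.5322, -0.0829,  0.0883]), np.float64(0.0009183530660472512))
lip n 1051 [ 0.6138 -0.2489  0.0604] [0.6559 0.0828 0.1   ] 0.07975552318418044
-0.23 103 0.6244847838710792 0.6338474854980192 0.6459553945104424 0.07989737287973453
-0.19 128 0.6229922121184197 0.6338560927556012 0.6456335806100699 0.07976520583555369
-0.15 133 0.6206828922955991 0.6323938807402902 0.6447371145608468 0.08028567584224988
-0.10999999999999999 132 0.6198767743048454 0.6321350060361385 0.642780905596005 0.08060006936356723
-0.06999999999999998 122 0.6177961723752533 0.630240802423055 0.6411736590678443 0.08008772204210879
-0.02999999999999997 131 0.6153519384511541 0.6281369582007456 0.6398903855777447 0.07957078698739672
0.010000000000000037 135 0.6148408648973079 0.6267749199662311 0.6505823354471737 0.0792537780946918
0.05000000000000002 126 0.6144920240130318 0.6267292046367191 0.6558591594040568 0.07894419116828755
[0.6123 0.0796 0.079 ] [ 0.6221 -0.2485  0.079 ] 0.3282960597293493 1.7103489413570234
side ear [0.6242 0.0841 0.073 ]
clamp 336 [0.6109 0.0224 0.2701] [0.6624 0.0816 0.3197] [0.6396 0.0582 0.2739]
grinder 339 [ 0.6783 -0.4104  0.0506] [ 0.7342 -0.3556  0.1331]
```

Every measurement agrees with the description:
- **Lip:** top at z 0.080, so the underside is at about 0.060. The length is 328 mm (330 expected).
- **Bay:** yaw 1.7°, origin at about (0.718, −0.1055).
- **Jar:** at (0.532, −0.082), with the knob at z 0.088.

My plan is to tilt the shut fingers about 45° forward and push up under the lip's right part (y ≈ −0.21), well away from the jar.

```bash
cat >> h.py <<'E'
from scipy.spatial.transform import Rotation as Ro
B=Ro.from_euler('z',1.7,degrees=True).as_matrix(); B0=np.array([.718,-.1055,0])
def goal(tilt,yaw=1.7):  # tool x forward, y right, z down, tilted forward
    return Ro.from_euler('z',yaw,degrees=True)*Ro.from_matrix(np.diag([1.,-1,-1]))*Ro.from_euler('y',tilt,degrees=True)
def rel(p=None,tilt=None,yaw=1.7):
    s=ctrl.get_state();R=Ro.from_rotvec(s['tool_rot'])
    print('t',round(s['time'],2),'p',s['position'].round(4),'zax',R.as_matrix()[:,2].round(3),'yax',R.as_matrix()[:,1].round(3),'F',s['ft_force'].round(2),'q',s['joint_positions'].round(2))
    if tilt is not None: print('turn tool deg',(R.inv()*goal(tilt,yaw)).as_rotvec(degrees=True).round(2))
    if p is not None: print('shift tool mm',(1e3*R.inv().apply(np.array(p)-s['position'])).round(1))
E
python3 -m handwheel '[[0,0,0,0,0,0,8.1],[0,0,0,0,0,0,8.1],[0,0,0,0,0,0,8],[0,0.028,-0.046,0,0,0,0],[0,0.028,-0.046,0,0,0,0],[0,0.028,-0.046,0,0,0,0],[0,0.028,-0.046,0,0,0,0],[0,0.028,-0.046,0,0,0,0],[0,0.028,-0.046,0,0,0,0],[0,0.028,-0.046,0,0,0,0],[0,0.028,-0.046,0,0,0,0]]' 15; python3 -c "
from h import *
rel([.52,-.21,.15],45)"
```

```text
time: 1.48
position: [0.4974, -0.2082, 0.2223]
tool_rot: [3.141, 0.048, -0.001]
ft_force: [-0.1, -0.5, -0.7]
grip_width: 0.006
grip_force: 0.0
t 1.48 p [ 0.4974 -0.2082  0.2223] zax [-0. -0. -1.] yax [ 0.03 -1.    0.  ] F [-0.13 -0.45 -0.67] q [ 0.65  0.1  -0.32  1.72  0.03  1.33 -1.22]
turn tool deg [-1.000e-02  4.502e+01  3.000e-02]
shift tool mm [22.5  2.5 72.3]
```

```bash
python3 -m handwheel '[[0,0,0,0,0,9,0],[0,0,0,0,0,9,0],[0,0,0,0,0,9,0],[0,0,0,0,0,9,0],[0,0,0,0,0,9,0],[0,0,0,0,0,0,0]]'; python3 -c "
from h import *
rel([.56,-.21,.045],45)"
```

```text
time: 2.22
position: [0.4975, -0.2099, 0.2177]
tool_rot: [-2.903, -0.044, -1.143]
ft_force: [-0.3, 1.7, -0.9]
grip_width: 0.006
grip_force: 0.0
t 2.23 p [ 0.4975 -0.2099  0.2177] zax [ 0.681  0.03  -0.731] yax [ 0.034 -0.999 -0.01 ] F [-0.31  1.72 -0.9 ] q [ 0.83 -0.3  -0.16  2.29 -0.84  0.72 -0.34]
turn tool deg [-0.58  2.01 -0.22]
shift tool mm [-72.1   3.9 168.9]
```

```bash
python3 -c "
from h import *
rel([.59,-.21,.15])"; python3 -m handwheel '[[0,0.005,0,0.037,0,0.5,0],[0,0.004,0,0.037,0,0.5,0],[0,0.004,0,0.037,0,0.5,0],[0,0,0,0,0,0.5,0]]'; python3 -c "
from h import *
rel([.595,-.21,.036],45)"
```

```text
t 2.23 p [ 0.4975 -0.2099  0.2177] zax [ 0.681  0.03  -0.731] yax [ 0.034 -0.999 -0.01 ] F [-0.31  1.72 -0.9 ] q [ 0.83 -0.3  -0.16  2.29 -0.84  0.72 -0.34]
shift tool mm [ 21.5   3.9 112.5]
time: 2.72
position: [0.5881, -0.2036, 0.1475]
tool_rot: [-2.878, -0.056, -1.193]
ft_force: [-1.1, 0.8, 0.3]
grip_width: 0.004
grip_force: 0.0
t 2.73 p [ 0.5881 -0.2036  0.1475] zax [ 0.707  0.037 -0.707] yax [ 0.043 -0.999 -0.01 ] F [-1.14  0.77  0.29] q [ 0.73 -0.03 -0.2   2.25 -1.09  0.45 -0.12]
turn tool deg [-0.92 -0.04  0.13]
shift tool mm [-74.2   7.8  83.4]
```

```bash
python3 -m handwheel '[[0,-0.025,0.003,0.028,-0.9,0,0],[0,-0.025,0.003,0.028,0,0,0],[0,-0.025,0.002,0.027,0,0,0],[0,0,0,0,0,0,0]]'; python3 -c "
from h import *
rel([.627,-.21,.036],45)"
```

```text
time: 3.22
position: [0.5838, -0.2143, 0.0398]
tool_rot: [-2.921, -0.048, -1.15]
ft_force: [0.3, -0.6, -0.6]
grip_width: 0.004
grip_force: 0.0
t 3.23 p [ 0.5838 -0.2143  0.0398] zax [ 0.682  0.013 -0.732] yax [ 0.029 -1.     0.01 ] F [ 0.25 -0.59 -0.56] q [ 0.96  0.2  -0.46  2.29 -1.51  0.28  0.4 ]
turn tool deg [0.42 2.03 0.35]
shift tool mm [29.1 -3.1 32.3]
```

```bash
python3 -m handwheel '[[0,0.014,-0.001,0.015,0,0,0],[0,0.014,-0.001,0.015,0,0,0],[0,0,0,0,0,0,0]]'; python3 -c "
from h import *
rel([.627,-.21,.036],45)"
```

```text
time: 3.6
position: [0.6271, -0.211, 0.0388]
tool_rot: [2.919, 0.055, 1.152]
ft_force: [0.2, -0.8, -1.1]
grip_width: 0.005
grip_force: 0.3
t 3.6 p [ 0.6271 -0.211   0.0388] zax [ 0.683  0.01  -0.73 ] yax [ 0.031 -0.999  0.015] F [ 0.2  -0.8  -1.12] q [ 0.9   0.26 -0.47  2.21 -1.49  0.22  0.37]
turn tool deg [0.56 1.93 0.68]
shift tool mm [-2. -1.  2.]
```

```bash
python3 -m handwheel '[[0,0.0068,0,-0.0073,0,0,0],[0,0.0136,0,-0.0146,0,0,0],[0,0.0136,0,-0.0146,0,0,0],[0,0.0136,0,-0.0146,0,0,0],[0,0.0136,0,-0.0146,0,0,0]]'; python3 - <<'E'
from h import *
rel([.627,-.21,.2],45)
for n in('side','top'): grab(n,n+'1')
ct,it,dt=load('top1')
cs,is_,ds=load('side1')
cv2.imwrite('pics/a1.png',np.vstack([cv2.resize(is_[60:270,220:420],(570,598))]))
E
```

```text
time: 4.22
position: [0.6246, -0.2097, 0.1283]
tool_rot: [2.921, 0.053, 1.15]
ft_force: [-2.0, -0.9, -3.9]
grip_width: 0.005
grip_force: 1.7
t 4.22 p [ 0.6246 -0.2097  0.1283] zax [ 0.681  0.01  -0.732] yax [ 0.031 -0.999  0.014] F [-2.04 -0.93 -3.86] q [ 0.77  0.07 -0.32  2.17 -0.96  0.36 -0.25]
turn tool deg [0.55 2.04 0.61]
shift tool mm [ 50.6   1.4 -50.8]
```

View pics/a1.png

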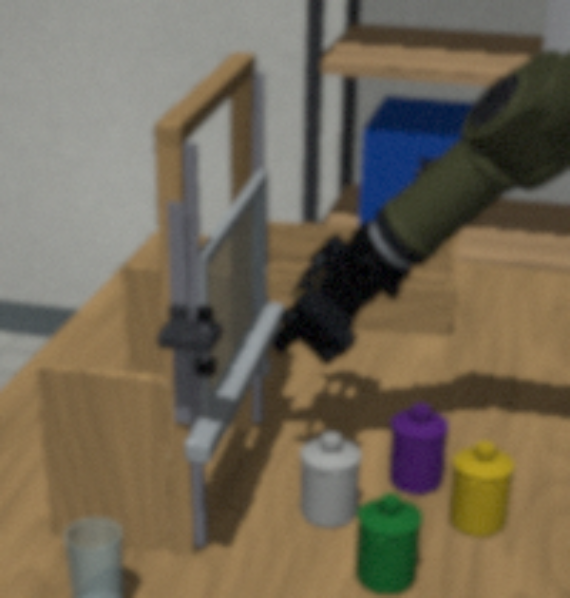

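The sash is rising: the lip's left end is at about (289,214) in the full side image, the fingers are under its right part, and the buffer is at about (292,188). The jars have not moved. Now I'll estimate the gap that remains.

```bash
python3 - <<'E'
from h import *
np.set_printoptions(precision=4,suppress=True)
ct,it,dt=load('top1');cs,is_,ds=load('side1')
def cloud(c,d,u0,v0,u1,v1):
    v,u=np.mgrid[v0:v1,u0:u1];return np.array([dep(c,d,a,b) for a,b in zip(u.ravel(),v.ravel())])
P=cloud(ct,dt,295,140,425,190);q=(P-B0)@B
L=P[(q[:,0]>-.098)&(q[:,0]<-.085)&(q[:,1]<.13)&(q[:,1]>-.05)&(P[:,2]>.1)&(P[:,2]<.25)];print('lip top',len(L),np.percentile(L[:,2],[10,50,90]))
P=cloud(cs,ds,270,165,305,200);q=(P-B0)@B
for z in np.arange(.21,.32,.005):
    s=(abs(P[:,2]-z)<.0025)&(abs(q[:,0]+.09)<.05)&(abs(q[:,1]-.168)<.04)
    if s.sum(): print(round(z,3),s.sum(),q[s,0].min().round(3),q[s,0].max().round(3),q[s,1].max().round(3))
E
```

```text
lip top 350 [0.165  0.1692 0.1721]
0.21 18 -0.07 -0.045 0.151
0.215 20 -0.071 -0.045 0.15
0.22 16 -0.071 -0.046 0.151
0.225 19 -0.072 -0.045 0.15
0.23 28 -0.102 -0.047 0.178
0.235 29 -0.102 -0.046 0.184
0.24 19 -0.102 -0.085 0.183
0.245 13 -0.101 -0.083 0.179
0.25 3 -0.096 -0.09 0.175
0.26 24 -0.103 -0.044 0.192
0.265 43 -0.103 -0.044 0.193
0.27 102 -0.104 -0.045 0.192
0.275 81 -0.103 -0.044 0.193
0.28 28 -0.095 -0.044 0.173
0.285 39 -0.099 -0.045 0.179
0.29 23 -0.099 -0.055 0.179
0.295 9 -0.099 -0.085 0.177
```

```bash
python3 -m handwheel '[[0,0.0102,0,-0.011,0,0,0],[0,0.0102,0,-0.011,0,0,0],[0,0.0102,0,-0.011,0,0,0],[0,0,0,0,0,0,0]]';  python3 -m handwheel '[[0,0.0014,0,-0.0015,0,0,0]]'; python3 -m handwheel '[[0,0.0014,0,-0.0015,0,0,0]]'; python3 -m handwheel '[[0,0.0014,0,-0.0015,0,0,0]]'; python3 - <<'E'
from h import *
rel()
E
```

```text
time: 4.82
position: [0.625, -0.2085, 0.1739]
tool_rot: [2.92, 0.055, 1.152]
ft_force: [-2.0, -0.5, -0.5]
grip_width: 0.004
grip_force: 0.8
time: 4.95
position: [0.6248, -0.2084, 0.1745]
tool_rot: [2.922, 0.054, 1.151]
ft_force: [-1.3, -0.3, -4.2]
grip_width: 0.004
grip_force: 1.5
time: 5.08
position: [0.6245, -0.2083, 0.1759]
tool_rot: [2.923, 0.053, 1.15]
ft_force: [-0.5, 0.2, -4.4]
grip_width: 0.009
grip_force: 1.5
time: 5.2
position: [0.6245, -0.2084, 0.1779]
tool_rot: [2.923, 0.053, 1.15]
ft_force: [-0.5, -0.4, -4.1]
grip_width: 0.004
grip_force: 1.5
t 5.2 p [ 0.6245 -0.2084  0.1779] zax [ 0.681  0.012 -0.732] yax [ 0.031 -0.999  0.012] F [-0.46 -0.41 -4.07] q [ 0.77 -0.01 -0.31  2.13 -0.8   0.45 -0.45]
```

```bash
for i in 1 2 3 4; do python3 -m handwheel '[[0,0.0007,0,-0.00075,0,0,0]]' | grep -E 'pos|ft'; done
```

```text
position: [0.6245, -0.2084, 0.1791]
ft_force: [-1.5, 0.4, -4.1]
position: [0.6245, -0.2084, 0.1801]
ft_force: [-0.6, 0.3, -3.9]
position: [0.6245, -0.2085, 0.1812]
ft_force: [-0.6, 1.0, -3.0]
position: [0.6245, -0.2085, 0.1823]
ft_force: [-1.2, 1.0, -3.7]
```

```bash
for i in 1 2; do python3 -m handwheel '[[0,0.0007,0,-0.00075,0,0,0]]' | grep -E 'pos|ft'; done
```

```text
position: [0.6246, -0.2086, 0.1833]
ft_force: [-1.8, 1.2, -4.4]
position: [0.6246, -0.2086, 0.1844]
ft_force: [-1.6, 1.8, -3.4]
```

```bash
python3 -m handwheel '[[0,0.0007,0,-0.00075,0,0,0]]' | grep -E 'pos|ft'
```

```text
position: [0.6246, -0.2086, 0.1854]
ft_force: [-1.2, 1.9, -3.6]
```

```bash
python3 -m handwheel '[[0,0.0007,0,-0.00075,0,0,0]]' | grep -E 'pos|ft'
```

```text
position: [0.6246, -0.2086, 0.1865]
ft_force: [-0.1, 1.6, -3.0]
```

```bash
python3 -m handwheel '[[0,0.0005,0,-0.0005,0,0,0]]' | grep -E 'pos|ft'
```

```text
position: [0.6246, -0.2086, 0.1872]
ft_force: [-1.9, 1.2, -3.0]
```

```bash
python3 -m handwheel '[[0,0.0004,0,-0.0004,0,0,0]]' | grep -E 'pos|ft'
```

```text
position: [0.6246, -0.2087, 0.1877]
ft_force: [-1.0, 2.9, -4.0]
```

```bash
python3 -m handwheel '[[0,0.0007,0,-0.00075,0,0,0]]' | grep -E 'pos|ft'
```

```text
position: [0.6246, -0.2087, 0.1887]
ft_force: [-1.9, 1.3, -3.9]
```

```bash
python3 -m handwheel '[[0,0.0005,0,-0.0005,0,0,0]]' | grep -E 'pos|ft'
```

```text
position: [0.6246, -0.2087, 0.1895]
ft_force: [-2.5, 2.9, -4.0]
```

```bash
python3 -m handwheel '[[0,0.0004,0,-0.0004,0,0,0]]' | grep -E 'pos|ft'
```

```text
position: [0.6246, -0.2087, 0.19]
ft_force: [-2.7, 2.1, -3.9]
```

```bash
python3 -m handwheel '[[0,0.0005,0,-0.0005,0,0,0]]' | grep -E 'pos|ft'
```

```text
position: [0.6247, -0.2087, 0.1907]
ft_force: [-2.8, 3.3, -3.3]
```

```bash
python3 -m handwheel '[[0,0.0005,0,-0.0005,0,0,0]]' | grep -E 'pos|ft'
```

```text
position: [0.6247, -0.2087, 0.1914]
ft_force: [-2.0, 2.4, -3.2]
```

```bash
python3 -m handwheel '[[0,0.0005,0,-0.0005,0,0,0]]' | grep -E 'pos|ft'
```

```text
position: [0.6246, -0.2087, 0.1921]
ft_force: [-1.9, 2.7, -4.6]
```

```bash
python3 -m handwheel '[[0,0.0005,0,-0.0005,0,0,0]]' | grep -E 'pos|ft'
```

```text
position: [0.6245, -0.2087, 0.1924]
ft_force: [-1.3, 1.6, -5.6]
```

```bash
python3 -m handwheel '[[0,0.0003,0,-0.0003,0,0,0]]' | grep -E 'pos|ft'
```

```text
position: [0.6244, -0.2088, 0.1927]
ft_force: [-0.6, 2.6, -6.9]
```

```bash
python3 - <<'E'
from h import *
rel()
for n in('side','top'): grab(n,n+'2')
np.set_printoptions(precision=4,suppress=True)
ct,it,dt=load('top2');cs,is_,ds=load('side2')
def cloud(c,d,u0,v0,u1,v1):
    v,u=np.mgrid[v0:v1,u0:u1];return np.array([dep(c,d,a,b) for a,b in zip(u.ravel(),v.ravel())])
P=cloud(ct,dt,295,120,425,190);q=(P-B0)@B
L=P[(q[:,0]>-.098)&(q[:,0]<-.085)&(q[:,1]<.13)&(q[:,1]>-.05)&(P[:,2]>.1)&(P[:,2]<.27)];print('lip top',len(L),np.percentile(L[:,2],[10,50,90]))
cv2.imwrite('pics/a2.png',cv2.resize(is_[140:240,250:350],(600,600),interpolation=cv2.INTER_CUBIC))
E
```

```text
t 7.45 p [ 0.6244 -0.2088  0.1927] zax [ 0.681  0.011 -0.732] yax [ 0.03  -0.999  0.013] F [-0.63  2.65 -6.85] q [ 0.77 -0.03 -0.31  2.11 -0.76  0.48 -0.49]
lip top 374 [0.2256 0.2301 0.2327]
```

View pics/a2.png

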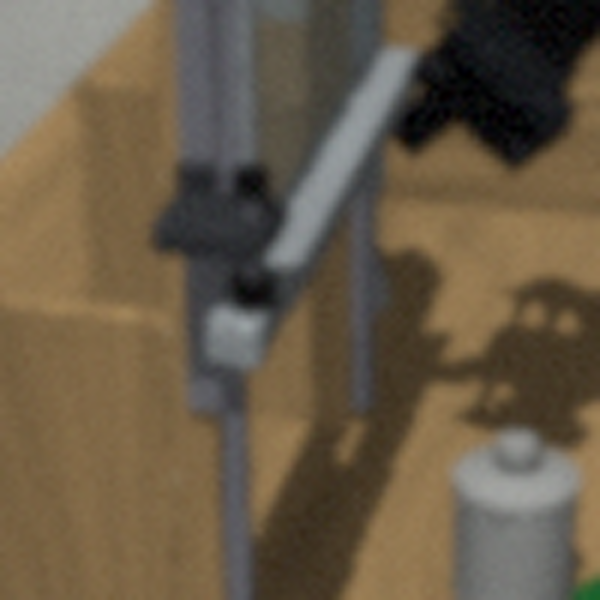

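The ear now touches the buffer, at about (254,290) in this crop. The force has started to rise above the running 3.7 N, so I'll build it up to about 13–14 N in total.

```bash
python3 -m handwheel '[[0,0.0004,0,-0.0004,0,0,0]]' | grep -E 'pos|ft'
```

```text
position: [0.6243, -0.2088, 0.1931]
ft_force: [-1.2, 0.7, -9.3]
```

```bash
python3 -m handwheel '[[0,0.0004,0,-0.0004,0,0,0]]' | grep -E 'pos|ft'
```

```text
position: [0.6242, -0.2089, 0.1935]
ft_force: [-1.8, 1.2, -8.3]
```

```bash
python3 -m handwheel '[[0,0.0003,0,-0.0003,0,0,0]]' | grep -E 'pos|ft'
```

```text
position: [0.6242, -0.2088, 0.1938]
ft_force: [-1.7, 1.0, -9.7]
```

```bash
python3 -m handwheel '[[0,0.0003,0,-0.0003,0,0,0]]' | grep -E 'pos|ft'
```

```text
position: [0.6241, -0.2088, 0.1941]
ft_force: [-0.1, 0.2, -12.3]
```

```bash
python3 -m handwheel '[[0,0.0003,0,-0.0003,0,0,0]]' | grep -E 'pos|ft'
```

```text
position: [0.6241, -0.2088, 0.1945]
ft_force: [-1.7, -0.1, -12.7]
```

```bash
python3 -m handwheel '[[0,0,0,0,0,0,0]]' | grep -E 'pos|ft'
```

```text
position: [0.6241, -0.2088, 0.1945]
ft_force: [-2.2, -0.5, -14.4]
```

```bash
python3 -m handwheel '[[0,0,0,0,0,0,0],[0,0,0,0,0,0,0],[0,0,0,0,0,0,0]]' | grep -E 'pos|ft'; python3 -m handwheel '[[0,0,0,0,0,0,0],[0,0,0,0,0,0,0],[0,0,0,0,0,0,0]]' | grep -E 'pos|ft';python3 -m handwheel '[[0,0,0,0,0,0,0],[0,0,0,0,0,0,0]]' | grep -E 'pos|ft'; python3 -c "
from h import *
rel()"
```

```text
position: [0.6242, -0.2088, 0.1948]
ft_force: [-3.9, 0.6, -15.1]
position: [0.6243, -0.2088, 0.195]
ft_force: [-5.3, -0.6, -15.6]
position: [0.6243, -0.2087, 0.1949]
ft_force: [-4.9, 0.6, -14.9]
t 9.3 p [ 0.6243 -0.2087  0.1949] zax [ 0.681  0.011 -0.732] yax [ 0.03  -0.999  0.013] F [ -4.87   0.58 -14.93] q [ 0.77 -0.03 -0.31  2.11 -0.76  0.49 -0.5 ]
```

About 11 N held on the buffer for over a second. Next I'll ease down, retreat, and take the jar by its knob with the same tilt, which keeps the gripper body above the look-alikes. I'll carry it through under the lip, and then push it to its place.

```bash
python3 -m handwheel '[[0,-0.003,0,0.0033,0,0,0],[0,-0.007,0,0.0075,0,0,0],[0,-0.027,0,-0.025,0,0,0],[0,-0.027,0,-0.025,0,0,0],[0.06,0,0,0,0,0,0],[0.06,0,0,0,0,0,0]]' 20; python3 - <<'E'
from h import *
rel([.537,-.082,.16],45)
ct,it,dt=grab('top','top3')
v,u=np.mgrid[120:190,295:425];P=np.array([dep(ct,dt,a,b) for a,b in zip(u.ravel(),v.ravel())]);q=(P-B0)@B
L=P[(q[:,0]>-.098)&(q[:,0]<-.085)&(q[:,1]<.13)&(q[:,1]>-.05)&(P[:,2]>.1)&(P[:,2]<.27)];print('lip top',len(L),np.percentile(L[:,2],[10,50,90]))
E
```

```text
time: 10.05
position: [0.5551, -0.2131, 0.1864]
tool_rot: [2.912, 0.053, 1.161]
ft_force: [-0.3, 0.8, 0.8]
grip_width: 0.157
grip_force: 0.0
t 10.05 p [ 0.5551 -0.2131  0.1864] zax [ 0.688  0.006 -0.726] yax [ 0.029 -0.999  0.019] F [-0.26  0.79  0.75] q [ 0.82 -0.15 -0.25  2.25 -0.89  0.55 -0.31]
turn tool deg [0.81 1.55 0.71]
shift tool mm [ -26.9 -132.     7.5]
lip top 374 [0.2235263  0.22987185 0.23237275]
```

```bash
python3 -m handwheel '[[0.06,-0.009,-0.044,0.0025,0.8,1.5,0.7],[0.06,-0.009,-0.044,0.0025,0,0,0],[0.06,-0.009,-0.044,0.0025,0,0,0],[0.06,0,0,0,0,0,0]]'; python3 - <<'E'
from h import *
rel([.538,-.082,.086],45)
grab('wrist','w1')
E
```

```text
time: 10.6
position: [0.5377, -0.0847, 0.1573]
tool_rot: [-2.891, -0.059, -1.178]
ft_force: [-0.5, -0.2, 1.2]
grip_width: 0.634
grip_force: 0.0
t 10.6 p [ 0.5377 -0.0847  0.1573] zax [ 0.698  0.032 -0.715] yax [ 0.042 -0.999 -0.004] F [-0.45 -0.18  1.17] q [ 0.51 -0.29 -0.23  2.43 -0.87  0.37 -0.55]
turn tool deg [-0.66  0.67  0.35]
shift tool mm [-49.5  -2.4  51.3]
```

View pics/w1.png

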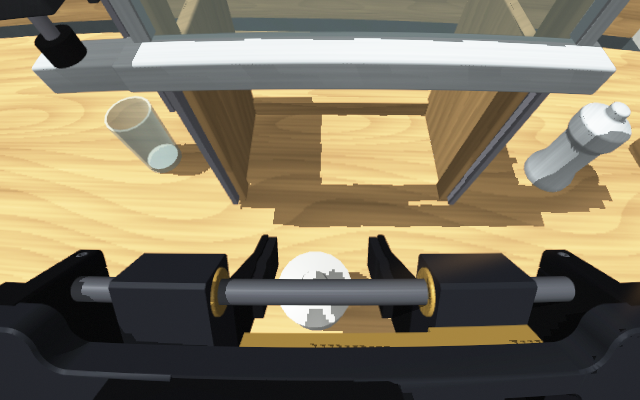

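The wrist view shows the white jar at about (314,290), between the fingers at (272,270) and (372,270). I'll correct sideways by 2 mm and descend.

```bash
python3 -m handwheel '[[0.06,-0.0165,-0.0024,0.017,-0.6,0.6,0.3],[0.06,-0.0165,0,0.017,0,0,0],[0.06,0,0,0,0,0,0]]'; python3 - <<'E'
from h import *
rel([.538,-.082,.086],45)
E
```

```text
time: 11.02
position: [0.5376, -0.0934, 0.1295]
tool_rot: [-2.902, -0.029, -1.184]
ft_force: [-0.0, 0.3, 0.2]
grip_width: 0.689
grip_force: 0.0
t 11.03 p [ 0.5376 -0.0934  0.1295] zax [ 0.699  0.013 -0.715] yax [ 0.02 -1.    0.  ] F [-0.03  0.29  0.19] q [ 0.98 -0.27 -0.66  2.44 -1.23  0.39 -0.22]
turn tool deg [ 0.42  0.63 -0.39]
shift tool mm [-29.9 -11.4  31.5]
```

Joint 4 is near its limit with this tilt so close in. I'll use 30° here, carry the jar forward, and regrasp it steeper nearer the bay.

```bash
python3 -m handwheel '[[0.06,0,0,0,0,-7,0],[0.06,0,0,0,0,-7.4,0],[0.06,0,0,0,0,0,0]]'; python3 - <<'E'
from h import *
rel([.536,-.082,.085],30)
E
```

```text
time: 11.4
position: [0.5426, -0.0871, 0.1335]
tool_rot: [-2.998, -0.053, -0.89]
ft_force: [-0.2, 1.0, 0.6]
grip_width: 0.69
grip_force: 0.0
t 11.4 p [ 0.5426 -0.0871  0.1335] zax [ 0.545  0.023 -0.838] yax [ 0.036 -0.999 -0.004] F [-0.2   1.01  0.6 ] q [ 1.16 -0.23 -0.87  2.27 -0.68  0.55 -0.77]
turn tool deg [-0.37 -3.05  0.21]
shift tool mm [-31.9  -5.2  37.2]
```

```bash
python3 -m handwheel '[[0.06,-0.016,-0.005,0.0185,0,-1.5,0],[0.06,-0.014,0,0.0185,0,-1.5,0],[0.06,0,0,0,0,0,0]]'; python3 - <<'E'
from h import *
rel([.536,-.082,.085],30)
grab('wrist','w2')
E
```

```text
time: 11.78
position: [0.5324, -0.0801, 0.0816]
tool_rot: [-3.019, -0.05, -0.8]
ft_force: [-0.4, -0.4, 0.1]
grip_width: 0.69
grip_force: 0.0
t 11.78 p [ 0.5324 -0.0801  0.0816] zax [ 0.495  0.026 -0.869] yax [ 0.036 -0.999 -0.009] F [-0.42 -0.37  0.09] q [ 1.22 -0.12 -0.99  2.3  -0.54  0.46 -0.89]
turn tool deg [-0.63  0.3   0.05]
shift tool mm [ 4.8  2.  -1.3]
```

```bash
python3 -m handwheel '[[0.06,0.0048,0.002,-0.001,0,0,0],[0,0,0,0,0,0,0],[0,0,0,0,0,0,0],[0,0,0,0,0,0,0],[0,0,0,0,0,0,0]]' 15; python3 - <<'E'
from h import *
rel([.536,-.082,.092],30)
E
```

```text
time: 12.45
position: [0.5367, -0.0819, 0.0857]
tool_rot: [-3.021, -0.052, -0.8]
ft_force: [-0.2, 2.9, 4.0]
grip_width: 0.319
grip_force: 2.2
t 12.45 p [ 0.5367 -0.0819  0.0857] zax [ 0.494  0.024 -0.869] yax [ 0.036 -0.999 -0.007] F [-0.19  2.89  4.02] q [ 1.24 -0.12 -1.    2.28 -0.52  0.47 -0.91]
turn tool deg [-0.53  0.34  0.15]
shift tool mm [ 2.5  0.1 -5.8]
```

```bash
python3 -m handwheel '[[0,0,0,0,0,0,0],[0,0,0,0,0,0,0]]' 15;  python3 -m handwheel '[[0,0.002,0,-0.0035,0,0,0],[0,0.002,0,-0.0035,0,0,0],[0,0,0,0,0,0,0]]'; python3 - <<'E'
from h import *
rel([.58,-.085,.095],30)
cs,im,d=grab('side','side4')
cv2.imwrite('pics/a4.png',cv2.resize(im[140:260,270:430],(800,600),interpolation=cv2.INTER_CUBIC))
E
```

```text
time: 12.7
position: [0.5374, -0.0813, 0.0862]
tool_rot: [-3.02, -0.054, -0.801]
ft_force: [-0.7, 3.8, 4.9]
grip_width: 0.254
grip_force: 17.1
time: 13.08
position: [0.5362, -0.0827, 0.0935]
tool_rot: [-3.023, -0.052, -0.799]
ft_force: [-0.3, -1.0, -3.7]
grip_width: 0.249
grip_force: 16.3
t 13.07 p [ 0.5362 -0.0827  0.0935] zax [ 0.494  0.023 -0.869] yax [ 0.036 -0.999 -0.006] F [-0.3  -0.96 -3.67] q [ 1.23 -0.14 -0.98  2.28 -0.54  0.49 -0.89]
turn tool deg [-0.46  0.37  0.14]
shift tool mm [38.8  3.9 20.3]
```

View pics/a4.png

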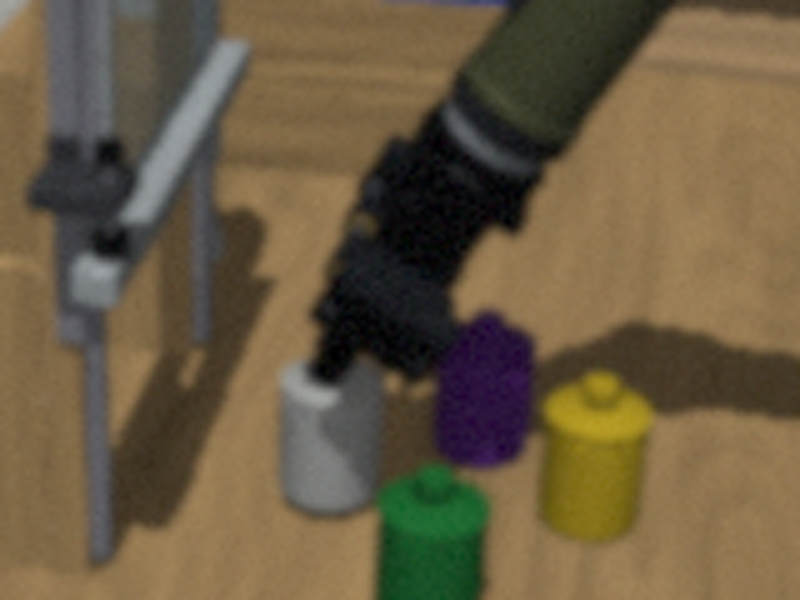

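The fingers hold the jar by its knob at (330,365) in the crop, lifted about 7 mm and upright. I'll carry it forward toward the lip.

```bash
python3 -m handwheel '[[0,0.007,0.003,0.004,0,0,0],[0,0.014,0.004,0.0077,0,0,0],[0,0.014,0.004,0.0077,0,0,0],[0,0.014,0.004,0.0077,0,0,0],[0,0.014,0.004,0.0077,0,0,0],[0,0.008,0.003,0.005,0,0,0],[0,0.004,0.002,0.0023,0,0,0],[0,0,0,0,0,0,0]]'; python3 - <<'E'
from h import *
rel([.625,-.105,.087],30)
E
```

```text
time: 14.12
position: [0.6232, -0.1032, 0.0937]
tool_rot: [-3.021, -0.052, -0.799]
ft_force: [-0.4, -0.2, -3.4]
grip_width: 0.253
grip_force: 16.5
t 14.12 p [ 0.6232 -0.1032  0.0937] zax [ 0.494  0.024 -0.869] yax [ 0.036 -0.999 -0.007] F [-0.42 -0.18 -3.4 ] q [ 1.14  0.19 -1.    2.09  0.1   0.45 -1.42]
turn tool deg [-0.53  0.38  0.12]
shift tool mm [-1.8  2.   6.6]
```

```bash
python3 -m handwheel '[[0,-0.0015,0,0.0027,0,0,0],[0,-0.0015,0,0.0027,0,0,0],[0,-0.0005,0,0.001,0,0,0],[0,0,0,0,0,0,0]]';  python3 -m handwheel '[[0.06,0,0,0,0,0,0],[0.06,0,0,0,0,0,0],[0.06,0,0,0,0,0,0],[0.06,0,0,0,0,0,0]]';python3 - <<'E'
from h import *
rel([.62,-.105,.12],50)
E
```

```text
time: 14.62
position: [0.6234, -0.103, 0.0866]
tool_rot: [-3.022, -0.052, -0.799]
ft_force: [0.1, -0.7, -2.6]
grip_width: 0.254
grip_force: 16.5
time: 15.12
position: [0.624, -0.1033, 0.0872]
tool_rot: [-3.022, -0.052, -0.801]
ft_force: [-0.9, -0.4, -0.9]
grip_width: 0.617
grip_force: 0.0
t 15.12 p [ 0.624  -0.1033  0.0872] zax [ 0.495  0.023 -0.869] yax [ 0.036 -0.999 -0.006] F [-0.9  -0.37 -0.85] q [ 1.12  0.2  -0.99  2.09  0.12  0.43 -1.44]
turn tool deg [-0.5  20.29  0.07]
shift tool mm [ 12.7   1.4 -30.5]
```

```bash
python3 -m handwheel '[[0.06,0,0,-0.03,0,0,0],[0.06,0,0,0,0,10,0],[0.06,0,0,0,0,10,0],[0.06,0,0,0,0,0,0]]';python3 - <<'E'
from h import *
np.set_printoptions(precision=4,suppress=True)
rel([.625,-.103,.086],50)
cs,im,d=grab('side','side5'); ct,it,dt=grab('top','top5')
m=cv2.inRange(cv2.cvtColor(im,cv2.COLOR_BGR2HSV),(0,0,110),(180,50,255))
v,u=np.where(m>0);k=(u>285)&(u<340)&(v>190)&(v<260)
P=np.array([dep(cs,d,a,b) for a,b in zip(u[k],v[k])])
J=P[(P[:,0]>.56)&(P[:,0]<.68)&(P[:,1]>-.16)&(P[:,1]<-.04)&(P[:,2]>.003)&(P[:,2]<.1)]
for a,b in((.01,.03),(.03,.05),(.05,.07),(.07,.085),(.085,.1)):
    s=J[(J[:,2]>a)&(J[:,2]<b)]
    if len(s): print(a,len(s),s[:,0].min(),s[:,0].max(),(s[:,0].min()+s[:,0].max())/2,s[:,1].max())
E
```

```text
time: 15.62
position: [0.6104, -0.0799, 0.1148]
tool_rot: [-2.893, -0.09, -0.999]
ft_force: [-0.1, -0.0, 0.9]
grip_width: 0.691
grip_force: 0.0
t 15.62 p [ 0.6104 -0.0799  0.1148] zax [ 0.613  0.094 -0.784] yax [ 0.081 -0.995 -0.056] F [-0.06 -0.02  0.95] q [ 1.49  0.06 -1.26  2.21 -0.59  0.35 -0.76]
turn tool deg [-4.37 11.85 -0.09]
shift tool mm [-7.  25.8 29.4]
0.01 30 0.5964213560094611 0.612201909873346 0.6043116329414036 -0.06683082726633738
0.03 32 0.5969396406266787 0.6154732312409256 0.6062064359338022 -0.06767376603544162
0.05 7 0.6083228788584077 0.6155638105856365 0.6119433447220222 -0.06728930751179685
0.07 56 0.5900018108450956 0.619148363082225 0.6045750869636604 -0.07607166862198156
```

The jar is set down at about x 0.619, but the elbow has wandered: joint 3 is at −1.26. A push with about 30° of tilt clears everything, so I'll go up, reset the elbow in a vertical pose, and come back to push low behind the jar.

```bash
python3 -m handwheel '[[0.03,0,0,-0.05,0,0,0],[0.03,0,0,-0.05,0,0,0],[0.03,0,0,-0.02,0,-10,0],[0.03,0,0,0,3,-10,0],[0.03,0,0,0,3,-10,0],[0.03,0,0,0,0,-8,0],[0.03,0,0,0,0,0,0]]';python3 - <<'E'
from h import *
rel([.56,-.103,.2],30)
E
```

```text
time: 16.6
position: [0.5424, -0.0771, 0.1777]
tool_rot: [-2.973, -0.174, -0.111]
ft_force: [0.1, 0.8, -0.1]
grip_width: 0.338
grip_force: 0.0
t 16.6 p [ 0.5424 -0.0771  0.1777] zax [ 0.065  0.165 -0.984] yax [ 0.121 -0.98  -0.157] F [ 0.11  0.77 -0.05] q [ 1.27  0.32 -1.23  1.77  0.14  1.21 -1.43]
turn tool deg [-10.27  25.51   2.43]
shift tool mm [ 16.5  24.  -25.1]
```

```bash
python3 -m handwheel '[[0.03,0.005,0.008,-0.008,-3.4,8.5,0.8],[0.03,0.005,0.008,-0.008,-3.4,8.5,0.8],[0.03,0.005,0.008,-0.008,-3.4,8.5,0.8],[0.03,0,0,0,0,0,0]]';python3 - <<'E'
from h import *
rel([.57,-.105,.14],30)
E
```

```text
time: 17.1
position: [0.5432, -0.0985, 0.1952]
tool_rot: [-3.03, -0.055, -0.688]
ft_force: [-0.0, -0.4, -0.6]
grip_width: 0.342
grip_force: 0.0
t 17.1 p [ 0.5432 -0.0985  0.1952] zax [ 0.431  0.041 -0.901] yax [ 0.042 -0.999 -0.025] F [-0.03 -0.42 -0.6 ] q [ 1.46 -0.3  -1.05  2.08 -0.6   0.88 -0.85]
turn tool deg [-1.62  4.39 -0.06]
shift tool mm [ 0.2  9.  61.1]
```

```bash
python3 -m handwheel '[[0.03,0,0.0045,0.03,-1.6,2.5,0],[0.03,0,0.0045,0.03,0,2,0],[0.03,-0.016,0,0.027,0,0,0],[0.03,0,0,0,0,0,0]]';python3 - <<'E'
from h import *
rel([.566,-.105,.028],30)
E
```

```text
time: 17.6
position: [0.573, -0.1014, 0.1118]
tool_rot: [-3.024, -0.061, -0.813]
ft_force: [0.3, -0.6, -0.2]
grip_width: 0.345
grip_force: 0.0
t 17.6 p [ 0.573  -0.1014  0.1118] zax [ 0.501  0.02  -0.865] yax [ 0.04  -0.999  0.001] F [ 0.34 -0.55 -0.19] q [ 1.58 -0.06 -1.32  2.18 -0.43  0.51 -0.96]
turn tool deg [-0.27 -0.11  0.55]
shift tool mm [-48.2   3.3  68.9]
```

```bash
python3 -m handwheel '[[0.03,-0.014,0.002,0.017,0,-3,0],[0.03,-0.010,0,0.018,0,-3,0],[0.03,0,0,0,0,0,0]]';python3 - <<'E'
from h import *
rel([.566,-.105,.028],25)
E
```

```text
time: 17.98
position: [0.5699, -0.1027, 0.0792]
tool_rot: [-3.055, -0.061, -0.68]
ft_force: [-1.0, 0.3, -0.6]
grip_width: 0.344
grip_force: 0.0
t 17.98 p [ 0.5699 -0.1027  0.0792] zax [ 0.424  0.02  -0.906] yax [ 0.041 -0.999 -0.003] F [-0.96  0.35 -0.63] q [ 1.42  0.17 -1.26  2.14  0.12  0.52 -1.42]
turn tool deg [-0.41 -0.09  0.5 ]
shift tool mm [-25.3   2.3  44.7]
```

```bash
python3 -m handwheel '[[0.03,-0.013,0.001,0.022,0,0,0],[0.03,-0.012,0.001,0.022,0,0,0],[0.03,0,0,0,0,0,0]]';python3 - <<'E'
from h import *
rel([.66,-.108,.026],30)
cs,im,d=grab('side','side6')
cv2.imwrite('pics/a6.png',cv2.resize(im[140:260,260:420],(800,600),interpolation=cv2.INTER_CUBIC))
E
```

```text
time: 18.35
position: [0.564, -0.1054, 0.0281]
tool_rot: [-3.057, -0.057, -0.677]
ft_force: [-1.0, 0.4, 0.0]
grip_width: 0.344
grip_force: 0.0
t 18.35 p [ 0.564  -0.1054  0.0281] zax [ 0.422  0.018 -0.906] yax [ 0.038 -0.999 -0.002] F [-0.97  0.43  0.  ] q [ 1.24  0.25 -1.09  2.19  0.3   0.42 -1.57]
turn tool deg [-0.32  5.01  0.37]
shift tool mm [86.   6.2 42.3]
```

View pics/a6.png

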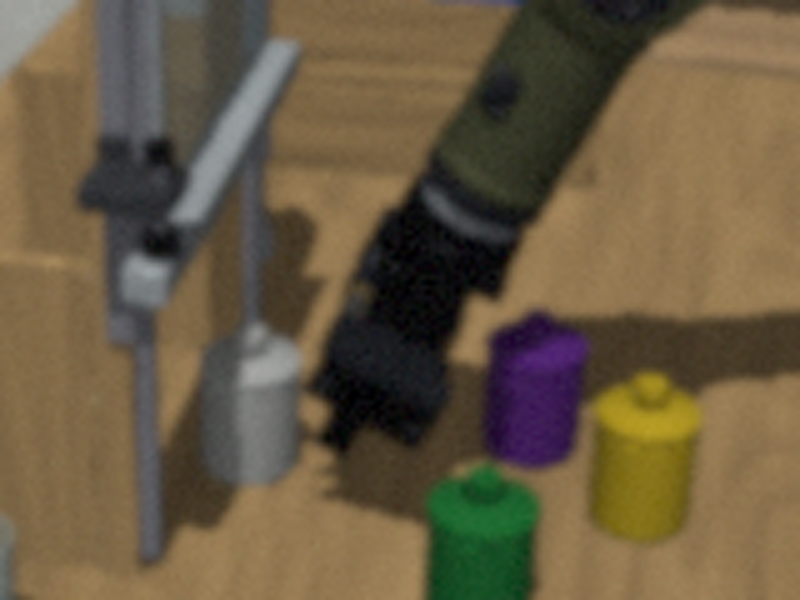

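The side view shows the jar upright at (250,405) in the crop, with the fingers low behind it at (340,430). The look-alikes have not moved and the lip is up at the buffer. Now the push.

```bash
python3 -m handwheel '[[0.03,0.009,0.0005,0.0042,0,1,0],[0.03,0.0054,0.0005,0.0026,0,1,0],[0.03,0.0053,0.0005,0.0027,0,1,0],[0.03,0.0053,0.0005,0.0028,0,1,0],[0.03,0.007,0.0005,0.0039,0,1,0],[0.03,0.007,0.0005,0.004,0,1,0],[0.03,0,0,0,0,0,0]]';python3 - <<'E'
from h import *
rel([.668,-.108,.026],35)
E
```

```text
time: 19.27
position: [0.6091, -0.1063, 0.0274]
tool_rot: [-3.013, -0.056, -0.837]
ft_force: [0.2, -0.3, -0.4]
grip_width: 0.344
grip_force: 0.4
t 19.27 p [ 0.6091 -0.1063  0.0274] zax [ 0.516  0.023 -0.856] yax [ 0.039 -0.999 -0.004] F [ 0.18 -0.31 -0.42] q [ 1.12  0.3  -0.98  2.18  0.4   0.28 -1.66]
turn tool deg [-0.47  3.93  0.3 ]
shift tool mm [49.7  4.  31.5]
```

```bash
python3 -m handwheel '[[0.03,0.0043,0.0005,0.0026,0,1,0],[0.03,0.007,0.0005,0.0042,0,1,0],[0.03,0.007,0.0005,0.0043,0,1,0],[0.03,0.007,0.0005,0.0044,0,1,0],[0.03,0.007,0.0005,0.0045,0,0,0],[0.03,0,0,0,0,0,0]]';python3 - <<'E'
from h import *
np.set_printoptions(precision=4,suppress=True)
rel([.668,-.108,.026],35)
ct,it,dt=grab('top','top7');cs,im,d=grab('side','side7');
m=cv2.inRange(cv2.cvtColor(im,cv2.COLOR_BGR2HSV),(0,0,110),(180,50,255))
cv2.imwrite('pics/a7.png',np.hstack([cv2.resize(im[150:250,240:340],(400,400)),cv2.resize(it[110:210,300:400],(400,400))]))
E
```

```text
time: 20.02
position: [0.6479, -0.107, 0.029]
tool_rot: [-2.98, -0.057, -0.943]
ft_force: [-1.8, -0.3, -0.1]
grip_width: 0.344
grip_force: 0.7
t 20.02 p [ 0.6479 -0.107   0.029 ] zax [ 0.575  0.026 -0.818] yax [ 0.039 -0.999 -0.004] F [-1.76 -0.33 -0.07] q [ 0.99  0.33 -0.85  2.15  0.47  0.19 -1.73]
turn tool deg [-0.49 -0.12  0.32]
shift tool mm [14.6  1.8 14. ]
```

View pics/a7.png

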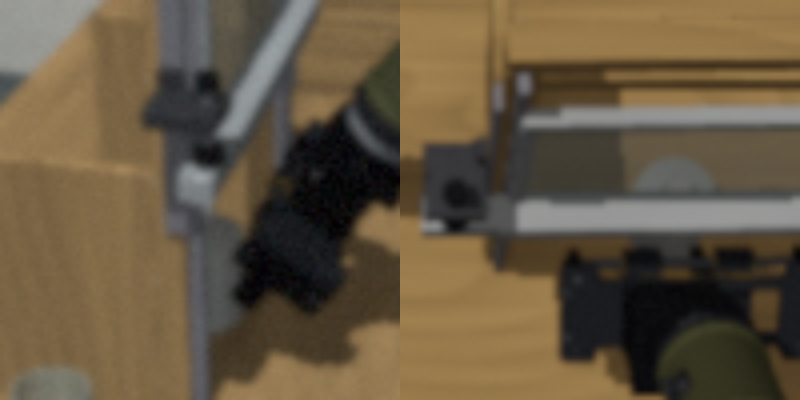

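The jar is moving upright into the bay ahead of the fingers; its lid shows behind the lip at (675,175) in the right-hand crop. I'll push 22 mm more.

```bash
python3 -m handwheel '[[0.03,0.005,0.0005,0.0036,0,0,0],[0.03,0.006,0.0005,0.0045,0,0,0],[0.03,0.006,0.0005,0.0045,0,0,0],[0.03,0.001,0,0.001,0,0,0],[0.03,0,0,0,0,0,0]]';python3 - <<'E'
from h import *
np.set_printoptions(precision=4,suppress=True)
rel([.6,-.107,.03],30)
ct,it,dt=grab('top','top8')
v,u=np.mgrid[125:185,330:410];P=np.array([dep(ct,dt,a,b) for a,b in zip(u.ravel(),v.ravel())])
g=(P[:,2]>.06)&(P[:,2]<.1)&(P[:,0]>.65)&(P[:,0]<.8)
print(g.sum(),P[g].min(0),P[g].max(0)) if g.any() else 0
L=P[(P[:,2]>.2)&(P[:,2]<.24)&(P[:,0]<.637)];print('lip top',np.median(L[:,2]))
print('rear lid edge tops',onz(ct,368.8,149.5,.076))
E
```

```text
time: 20.75
position: [0.6699, -0.1078, 0.028]
tool_rot: [-2.981, -0.056, -0.942]
ft_force: [-0.8, -0.4, 0.5]
grip_width: 0.343
grip_force: 0.6
t 20.75 p [ 0.6699 -0.1078  0.028 ] zax [ 0.574  0.025 -0.818] yax [ 0.039 -0.999 -0.004] F [-0.78 -0.39  0.55] q [ 0.91  0.37 -0.79  2.1   0.5   0.2  -1.76]
turn tool deg [-0.46 -5.09  0.32]
shift tool mm [-55.9  -3.5 -41.8]
41 [ 0.6516 -0.2355  0.061 ] [ 0.7926 -0.1259  0.0993]
lip top 0.22902212886709705
rear lid edge tops [ 0.7146 -0.1095  0.076 ]
```

The earlier picture puts the jar centre at 0.683, as predicted, so it is now at about 0.705 (bay x −13 mm). I'll retreat and verify.

```bash
python3 -m handwheel '[[0.03,-0.006,0,-0.0042,0,0,0],[0.03,-0.012,0,-0.0085,0,0,0],[0.03,-0.02,0,-0.015,0,-2,0],[0.03,-0.015,0,-0.012,0,-3,0],[0.03,0,0,-0.03,0,-5,0],[0.03,0,0,-0.04,0,0,0],[0.03,0,0,-0.03,0,0,0],[0.03,0,0,0,0,0,0]]';python3 - <<'E'
from h import *
np.set_printoptions(precision=4,suppress=True)
rel()
ct,it,dt=grab('top','top9');cs,im,d=grab('side','side9');cw,iw,dw=grab('wrist','w9')
v,u=np.mgrid[120:185,300:410];P=np.array([dep(ct,dt,a,b) for a,b in zip(u.ravel(),v.ravel())])
L=P[(P[:,2]>.2)&(P[:,2]<.24)&(P[:,0]<.637)];print('lip top',np.median(L[:,2]))
v,u=np.mgrid[0:400:2,0:640:2];P=np.array([dep(cw,dw,a,b) for a,b in zip(u.ravel(),v.ravel())]);q=(P-B0)@B
J=q[(abs(q[:,1])<.1)&(q[:,0]>-.07)&(q[:,0]<.07)&(q[:,2]>.01)&(q[:,2]<.1)]
print('jar in bay',len(J),J.min(0),J.max(0))
cv2.imwrite('pics/a9.png',np.hstack([iw[:,80:560],cv2.resize(it[80:280,250:410],(320,400))]))
E
```

```text
time: 21.8
position: [0.5606, -0.1165, 0.113]
tool_rot: [-3.065, -0.051, -0.675]
ft_force: [-0.2, -1.0, -0.7]
grip_width: 0.345
grip_force: 0.0
t 21.8 p [ 0.5606 -0.1165  0.113 ] zax [ 0.42   0.009 -0.908] yax [ 0.032 -0.999  0.005] F [-0.24 -0.96 -0.66] q [ 1.6   0.01 -1.36  2.12 -0.17  0.61 -1.16]
lip top 0.2292974792935477
jar in bay 952 [-0.0469 -0.0316  0.0105] [-0.0176  0.0309  0.0893]
```

View pics/a9.png

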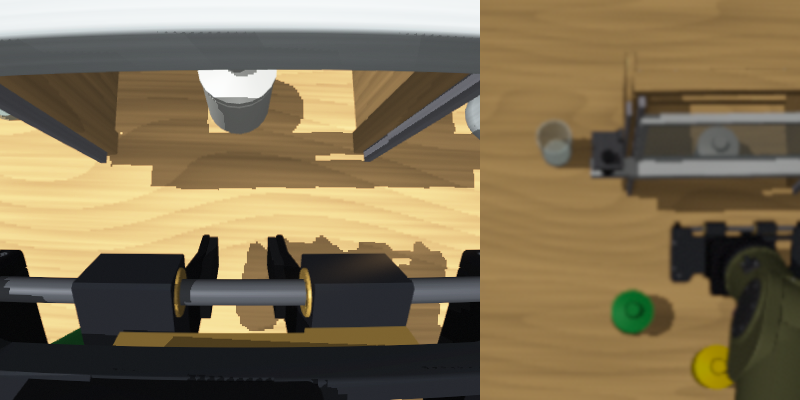

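The jar stands upright inside the bay at (237,100) in the left crop. Its front is at bay x −47 mm, so its centre is at about (−15, 0) mm. The lip is still at the buffer (0.2293), and the shaker has not moved. Handing in.

```bash
python3 -c "
from bench import ctrl
print(ctrl.close_job())"
```

```text
the job is handed in; nothing more can be done
None
```

I handed the job in, with no verdict shown: the sash was pressed on the buffer at about 11 N (wrist force less sash friction) for over a second and is still up at the stop, and the jar stands upright in the bay at about (−15, 0) mm, with the shaker and grinder never touched.

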